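Gather the bearing balls under a loose lid, then uncover them

TASK

Two steel bearing balls lie loose in the black dish on the rocking stand. With its clear lid still sitting on it, tip the dish down on the side of the orange tab so that both balls roll together at the tab; only then lift the lid off by its yellow knob, lower it (do not drop it) flat onto the middle of the round black mat, and let go. Leave the balls gathered at the tab.

Things in the scene. Friction and masses are not known exactly. Their poses are not given: they have to be found in the camera images.
- lid_knob (a point): Centre of the yellow upright knob (20 mm thick, 32 mm tall) in the middle of the loose clear lid: 16 mm above the lid's top face, 27 mm above the skirt's lower edge. Lid: round, 127 mm across, 70 g, top plate 3 mm thick, skirt 8 mm down outside the dish rim with 2.5 mm play. z: the lid's upward axis. (The blue flat dish with a black knob is not part of the job.)
- pick_edge (a point): Black round dish (116 mm outside, 110 inside) rocking on a stand: point behind the orange tab where floor meets wall. x: outwards through the tab (centre is 55 mm along -x); y: along the axle, 9 mm below the floor at the centre; z: square to the floor. Starts level, rocks 12 degrees to stops, stiff, stays as left: 5 N 45 mm from centre moves it. Lid's top face is 27 mm above the floor.
- ball_a_center (a point): Centre of one steel ball, 18 mm diameter, 24 g, loose on the dish floor (39 mm above the bench at the start) under the lid, rolling freely.
- ball_b_center (a point): Centre of the other steel ball, the same as the first.
- mat_center (a point): Centre of the top face of the round black rubber mat with a thin grey ring, 180 mm diameter and 4 mm thick, fixed flat on the bench; the lid goes here.

How it is judged (in metres and radians):
On the way, in this order (a step that is already met when the one before it is completed fails the run):
1. the dish is tipped at least 2 degrees towards the tab, both balls are within 30 mm of the point at the tab, and the lid is still seated on the dish (horizontal distance between each of ball_a_center, ball_b_center and pick_edge below 0.03 m and angle between pick_edge's own z axis and vertical above 0.035 rad and z of lid_knob in the frame of pick_edge between 0.037 and 0.049 m and x of lid_knob in the frame of pick_edge between -0.065 and -0.045 m), for 0.2 s.
2. the lid is lowered to within 20 mm of lying on the mat, within 30 mm of its centre, with the gripper still at its knob (horizontal distance between lid_knob and mat_center below 0.03 m and height (world z) of lid_knob below 0.051 m and distance between the grasp point and lid_knob below 0.04 m).
At the end, for the whole second after the job is handed in: The lid lies flat (within 7 degrees, knob up) on the mat, its centre within 30 mm of the mat's centre, released; both balls are in the dish, their centres within 30 mm (seen from above) of the point where floor and wall meet behind the orange tab (horizontal distance between lid_knob and mat_center below 0.03 m and height (world z) of lid_knob below 0.037 m and angle between lid_knob's own z axis and vertical below 0.12 rad and horizontal distance between each of ball_a_center, ball_b_center and pick_edge below 0.03 m and height (world z) of each of ball_a_center, ball_b_center above 0.025 m); the robot touches nothing.
It also fails if it takes over 54 s, if anything falls off the work surface, if the arm or the gripper's body presses on something with over 40 N, if the wrist force passes 120 N, or if a joint passes its speed limit or range.

ROBOT

A 6-joint arm with a two-finger parallel gripper is mounted at the origin on the work surface. World frame = base frame: x ahead of the robot, y to its left, z up, the work surface at z = 0. Lengths are in m, angles in degrees, forces in N, time in s.
With the tool pointing down it reaches from about 0.375 to 0.9 m from the base axis. Payload 3.1 kg.
Tool frame: the origin (TCP) lies between the finger pads; the fingertips stand 19 mm ahead of it and the grasp point (between the pads) is the TCP; z points along the fingers, x is the direction in which the jaws open and shut, and the axes are right-handed (so a half turn about z gives the same grasp; the last joint's range is limited). The gripper opens to 87 mm and grips with 3 to 60 N. Pads are 19 mm wide; open, the fingers measure 117 mm over their backs; the gripper's body (75 mm by 190 mm) begins 51 mm behind the grasp point.
Start: joints at [-80.014, 30.224, 82.088, -0, 67.689, -10.227], TCP at [0.216, -0.586, 0.242] pointing down, gripper open.
Joint ranges: [-176.69, 176.69], [-43.24, 126.21], [12.49, 139.97], [-82, 262], [0, 151.66], [-163.58, 163.58]. Speed limits (degrees/s): [159.86, 159.86, 180, 180, 180, 180].

INTERFACE

Orientations are given as a 3x3 rotation matrix whose columns are the frame's x, y, z axes.
In Python, from rig import read_state, capture, camera_info, hand_in, spot_in, silhouettes gives the robot as it stands.
- The arm moves only by the shell command python3 -m jog 'ROWS'. ROWS is text: rows parted by semicolons, each of 7 numbers parted by spaces: the shift along the tool's x, y, z in m, then the turn, a rotation vector about the tool's x, y, z in degrees, then the opening, from 0 (shut) to 1 (fully open). A call has 1 to 8 rows; each row is the pose to reach, as a shift and turn from the pose commanded when the call began, along the tool's axes at that moment; what a row does not reach only later rows make up. A row lasts 1/8 s, in which the tool goes at most 62.5 mm and 10.7 degrees, less where a joint would pass 70% of its speed; a pose out of reach is approached as far as the arm can. A call with a gripper value outside its range is refused whole. The fingers move at their own pace and stop on an object; the grip force is fixed at half the most. Time passes only in rows, so rows that repeat a pose let the fingers close. It gives the time, the measured TCP pose, the force and the opening at its end, in the units of the state.
- read_state(): the state, without advancing time (a new reading comes with each control period).
- capture(name): name is "scene" or "top"; returns (picture, depth): 400x640x3 uint8, red, green, blue; 400x640 float32, m along the optical axis (not along the pixel's ray), 0 where there is no reading.
- camera_info(name): a dict with "vfov" (degrees; the focal length in pixels is half the picture's height over the tangent of half this angle, whatever the lens; pixels are square), "cx", "cy" (the principal point, pixels), "R" (3x3) and "t" (3): a world point X has camera coordinates R X + t. Camera axes: x right, y down, z forward; pixel columns grow to the right and rows downward; lengths in m; the calibration is good to about 2 mm. A picture is of the moment at which its call begins. camera_info takes no time and is no camera call.
- hand_in(): hands the job in, once; it reports no verdict.
Trained networks look in the newest picture that a camera, given by its name, has taken for a name from the list of things; names that differ only in an ending like _2 or _b are one class to them, and where a whole thing is asked for, a point or a joint stands for the part that bears it (a point fixed in the world has none). Each returns a list of dicts, best first, with "score" (0 to 1); they miss things now and then, are a little off and sometimes report something else, mostly with a low value. They report only what shows in the picture. A call takes as long as a camera call.
- spot_in(label, camera): "centre" ([x, y, z] in m, in world coordinates, good to about 4 mm: the middle of the surface that is visible of it).
- silhouettes(label, camera): "region" (400x640 bool, what is visible of it).
The state is a dict: "time_s": time; "joint_positions": joint angles; "qvel": joint speeds; "tau": joint torques, N m; "position": TCP position; "tcp_rot": TCP orientation; "force": force on the tool from outside, world axes, zero at the start; "moment": the same for the moment, N m; "opening": opening from 0.0 (shut) to 1.0 (fully open).
Only numpy, scipy, OpenCV 4.12 (cv2) and the standard library are available. Lean on these libraries where they do the work, as an engineer would, in place of code of your own. Each camera call takes 0.05 s, during which the arm holds its last target.

## Working session

There is one attempt and no reset: what is moved stays moved. The work goes in short steps, Python scripts to look and compute and a shell command to move; the robot and the scene stay as the last step left them, time stands still between calls to the robot, and variables do not carry over. Pictures are saved under pics/ and viewed, and the job is handed in when it is done.

```bash
ls; mkdir -p pics
python3 - <<'E'
from rig import *
import cv2,numpy as np
s=read_state();print(s['time_s'],s['position'],np.round(s['tcp_rot'],3),s['opening'])
for c in ['scene','top']:
    im,d=capture(c);cv2.imwrite(f'pics/{c}0.png',im[:,:,::-1])
    i=camera_info(c);print(c,i)
    for l in ['lid_knob','pick_edge','ball_a_center','mat_center']:
        for r in spot_in(l,c)[:3]:print(l,r['score'],np.round(r['centre'],4))
print(read_state()['time_s'])
E
```

```text
pics
0.0 [ 0.21586756 -0.58580211  0.24056158] [[ 0.346 -0.938 -0.   ]
 [-0.938 -0.346  0.002]
 [-0.002 -0.    -1.   ]] 1.0014522008560274
scene {'vfov': 44.402353158525386, 'cx': 322.5699928075387, 'cy': 199.61664231137527, 'R': array([[ 0.81869504,  0.57392626, -0.01862981],
       [ 0.38384864, -0.57110613, -0.72560183],
       [-0.42708154,  0.58689559, -0.68786257]]), 't': array([-0.4369783 , -0.13427118,  1.22088737])}
lid_knob 0.74 [0.5822 0.0065 0.073 ]
pick_edge 0.77 [ 0.5493 -0.0391  0.0529]
pick_edge 0.26 [0.5795 0.0057 0.0702]
mat_center 0.86 [ 5.932e-01  2.650e-01 -3.000e-04]
top {'vfov': 46.94943665047004, 'cx': 322.50903583873657, 'cy': 205.491879058126, 'R': array([[-0.00606491, -0.9999795 ,  0.00205208],
       [-0.98188217,  0.00556645, -0.1894107 ],
       [ 0.18939539, -0.00316366, -0.98189581]]), 't': array([0.01529031, 0.5491129 , 0.91099502])}
lid_knob 0.63 [0.5681 0.0121 0.0656]
lid_knob 0.46 [ 0.5291 -0.0461  0.053 ]
pick_edge 0.52 [ 0.528  -0.0475  0.0525]
mat_center 0.97 [0.5888 0.2712 0.0048]
0.5
```

View pics/scene0.png

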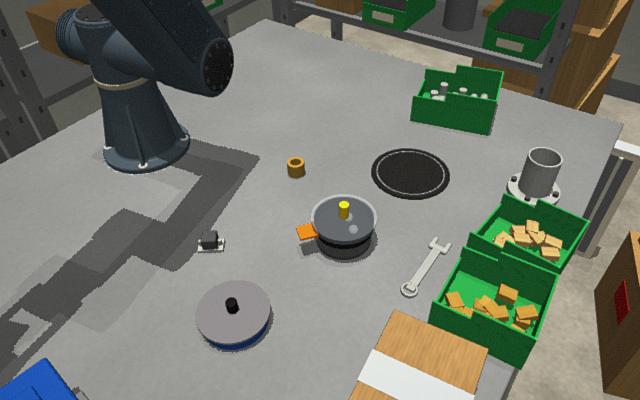

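View pics/top0.png

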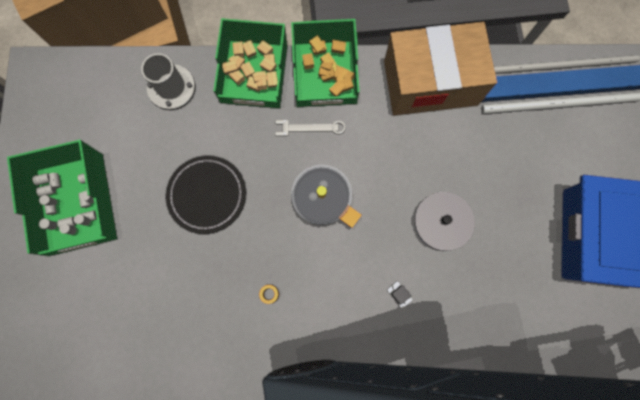

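```bash
cat > h.py <<'E'
import numpy as np,cv2
from rig import *
def cloud(c,d):
    i=camera_info(c);f=200/np.tan(np.radians(i['vfov']/2))
    v,u=np.mgrid[0:400,0:640]
    P=np.stack([(u-i['cx'])/f*d,(v-i['cy'])/f*d,d],-1)
    return (P-i['t'])@i['R']
def onplane(c,u,v,z):
    i=camera_info(c);f=200/np.tan(np.radians(i['vfov']/2))
    r=i['R'].T@np.array([(u-i['cx'])/f,(v-i['cy'])/f,1.]);o=-i['R'].T@i['t']
    return o+r*(z-o[2])/r[2]
E
python3 - <<'E'
from h import *
for c,box in [('scene',(190,260,280,385)),('top',(160,235,285,365))]:
    im,d=capture(c);W=cloud(c,d)
    hsv=cv2.cvtColor(im,cv2.COLOR_RGB2HSV).astype(int)
    m0=np.zeros((400,640),bool);m0[box[0]:box[1],box[2]:box[3]]=1
    for n,lo,hi in [('orange',5,20),('yellow',24,35)]:
        m=m0&(hsv[...,0]>=lo)&(hsv[...,0]<=hi)&(hsv[...,1]>130)&(hsv[...,2]>90)
        v,u=np.nonzero(m);Q=W[m];Q=Q[d[m]>0]
        print(c,n,m.sum(),u.mean(),v.mean(),u.min(),u.max(),v.min(),v.max(),np.median(Q,0).round(4),Q[:,2].min().round(4),np.percentile(Q[:,2],[90,98]).round(4))
    b=box; cv2.imwrite(f'pics/{c}_z.png',cv2.resize(im[b[0]-10:b[1]+10,b[2]-10:b[3]+10,::-1],None,fx=6,fy=6,interpolation=2)[:600,:800])
    # heights around dish
    Q=W[m0&(d>0)]; h=np.histogram(Q[:,2],bins=np.arange(-.01,.12,.005));print(h[0])
    lid=m0&(W[...,2]>.055)&(W[...,2]<.075)&(d>0);print('lid',lid.sum(),W[lid].mean(0),W[lid].min(0),W[lid].max(0))
# mat
im,d=capture('top');m=silhouettes('mat_center','top')
for r in m[:2]:
    v,u=np.nonzero(r['region']);print(r['score'],u.mean(),v.mean(),onplane('top',(u.min()+u.max())/2,(v.min()+v.max())/2,.004), u.max()-u.min())
E
```

```text
scene orange 254 306.53543307086613 231.43307086614172 296 317 223 239 [ 0.5317 -0.0478  0.0509] 0.0381 [0.0533 0.0602]
scene yellow 129 343.4108527131783 208.70542635658916 339 348 201 218 [0.577  0.0085 0.0939] 0.0681 [0.0978 0.0991]
[   2 2749  967  369   96    0    0    0    7   80   90  111  192  109
 1137 1255   18   20   20   20   18   62    0    0    0]
lid 2519 [0.57853179 0.00707224 0.06477056] [ 0.51181021 -0.05079173  0.05509132] [0.63838103 0.07661951 0.07498546]
top orange 215 350.24651162790695 216.7906976744186 341 359 207 226 [ 0.5246 -0.0453  0.0519] 0.0455 [0.0539 0.056 ]
top yellow 72 321.125 191.33333333333334 317 325 187 196 [0.5697 0.0151 0.0981] 0.0805 [0.0995 0.1   ]
[  18 1640 1207    4    0    0    0    0    0    1    0   35  193   21
  936 1807   20    5    5    4    9   69    2    0    0]
lid 2784 [0.57011898 0.0145932  0.06559457] [ 0.50832315 -0.06142132  0.05527816] [0.63395373 0.07740203 0.07477361]
0.68 205.4145180483935 194.36414121380403 [0.5847259  0.27014418 0.004     ] 81
```

View pics/scene_z.png

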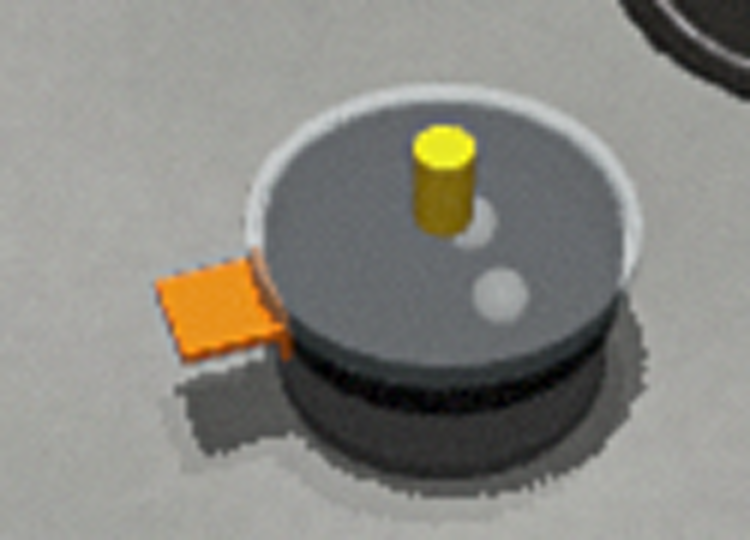

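View pics/top_z.png

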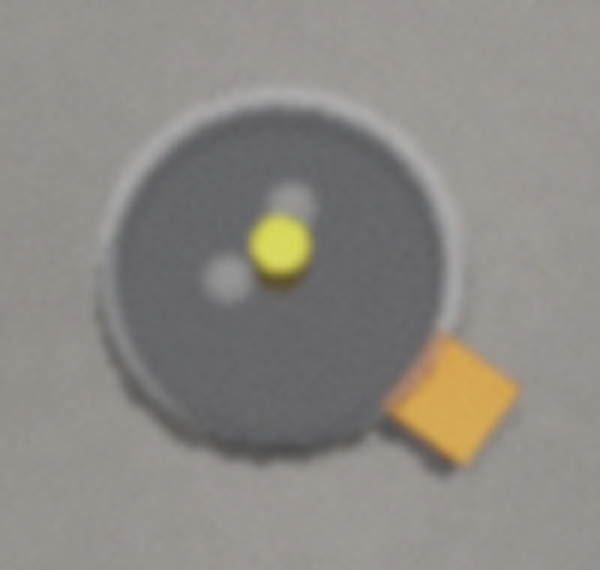

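Run:
```python
from h import *
im=cv2.imread('pics/top0.png')[:,:,::-1]
i=camera_info('scene');print(-i['R'].T@i['t'])
for c,b,C in [('top',(200,235,330,370),None),('scene',(215,250,285,325),None)]:
    im=cv2.imread(f'pics/{c}0.png');hsv=cv2.cvtColor(im,cv2.COLOR_BGR2HSV).astype(int)
    m=np.zeros((400,640),bool);m[b[0]:b[1],b[2]:b[3]]=1
    m&=(hsv[...,0]>=5)&(hsv[...,0]<=20)&(hsv[...,1]>130)&(hsv[...,2]>90)
    P=np.array([onplane(c,u,v,.053)[:2] for v,u in zip(*np.nonzero(m))])
    print(c,P.mean(0)); r=cv2.minAreaRect((P*1000).astype(np.float32));print(r,cv2.boxPoints(r))
# knob top
for c,px in [('top',None),('scene',None)]:
    im=cv2.imread(f'pics/{c}0.png');hsv=cv2.cvtColor(im,cv2.COLOR_BGR2HSV).astype(int)
    m=(hsv[...,0]>=24)&(hsv[...,0]<=35)&(hsv[...,1]>130)&(hsv[...,2]>190)
    m[:180]=0;m[225:]=0;m[:,:300]=0;m[:,360:]=0
    v,u=np.nonzero(m);print(c,len(v),onplane(c,u.mean(),v.mean(),.098))
```

```text
[ 0.93071024 -0.54242319  0.73423449]
top [ 0.52484288 -0.04552261]
((524.985595703125, -45.287960052490234), (29.394245147705078, 32.540706634521484), 52.0739631652832) [[503.11798  -46.880653]
 [528.7862   -66.88159 ]
 [546.8532   -43.695267]
 [521.185    -23.694328]]
scene [ 0.53285227 -0.04968766]
((535.4136962890625, -50.86137390136719), (35.26472854614258, 43.74240493774414), 52.36283493041992) [[507.3267   -51.468487]
 [541.966    -78.180176]
 [563.50073  -50.25426 ]
 [528.8614   -23.542572]]
top 51 [0.57136159 0.01434339 0.098     ]
scene 57 [0.57511445 0.01241949 0.098     ]
```

```bash
python3 -m jog '-0.04 -0.048 0 0 0 -4 0; -0.08 -0.096 0 0 0 -8 0; -0.12 -0.144 0 0 0 -12 0; -0.16 -0.192 0 0 0 -16 0; -0.2 -0.24 0 0 0 -20 0; -0.24 -0.288 0 0 0 -24 0; -0.28 -0.336 0.01 0 0 -28 0; -0.32 -0.384 0.03 0 0 -32 0'
python3 - <<'E'
from h import *
s=read_state();R=s['tcp_rot'];print(s['time_s'],s['position'].round(4) if hasattr(s['position'],'round') else s['position'],np.round(R,3))
for T in [(0.5223,-0.050,.12)]: print(np.array(R).T@(np.array(T)-s['position']),'yaw',np.degrees(np.arctan2(R[1][0],R[0][0])),'force',s['force'])
E
```

```text
time_s: 1.7
position: [0.4656, -0.1554, 0.2135]
tcp_rot: [[0.792, -0.611, 0.003], [-0.611, -0.792, -0.002], [0.004, -0.0, -1.0]]
force: [1.0, -0.2, -0.4]
opening: 0.173
1.7 [ 0.4656 -0.1554  0.2135] [[ 0.792 -0.611  0.003]
 [-0.611 -0.792 -0.002]
 [ 0.004 -0.    -1.   ]]
[-0.01988353 -0.11804269  0.09345155] yaw -37.65667545117705 force [ 0.96370341 -0.21463561 -0.40221382]
```

```bash
python3 -m jog '-0.005 -0.03 0.02 0 0 0 0; -0.01 -0.06 0.04 0 0 0 0; -0.015 -0.09 0.065 0 0 0 0; -0.02 -0.118 0.085 0 0 0 0; -0.02 -0.118 0.085 0 0 0 0; -0.02 -0.118 0.085 0 0 0 0'
python3 - <<'E'
from h import *
s=read_state();R=s['tcp_rot']
for T in [(0.5223,-0.050,.072)]: print(np.array(R).T@(np.array(T)-s['position']),'yaw',np.degrees(np.arctan2(R[1][0],R[0][0])),'force',s['force'])
for c in ['scene','top']:
    im,d=capture(c);cv2.imwrite(f'pics/{c}1.png',cv2.resize(im[130:280,250:420,::-1],None,fx=4,fy=4))
E
```

```text
time_s: 2.45
position: [0.5206, -0.0516, 0.1281]
tcp_rot: [[0.791, -0.612, 0.0], [-0.612, -0.791, -0.0], [0.001, 0.0, -1.0]]
force: [-0.0, -0.2, -0.2]
opening: 0.006
[ 0.00037158 -0.00233247  0.05608396] yaw -37.76571414111932 force [-0.04129626 -0.24650537 -0.18304513]
```

View pics/scene1.png

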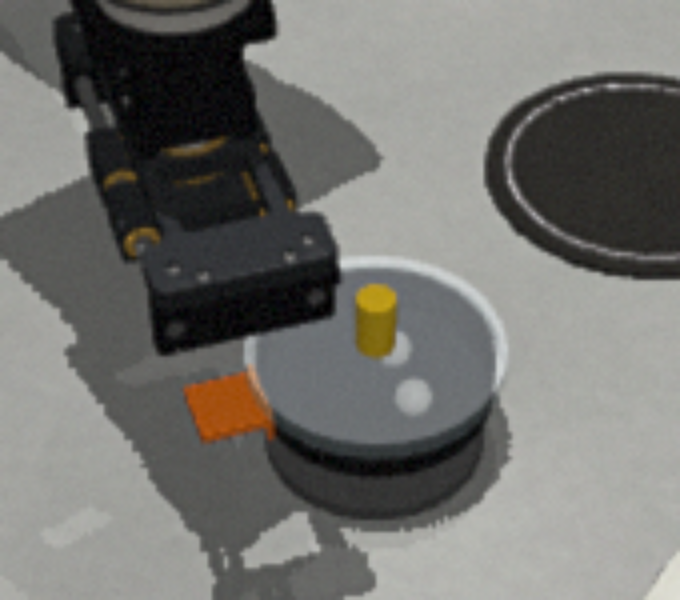

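View pics/top1.png

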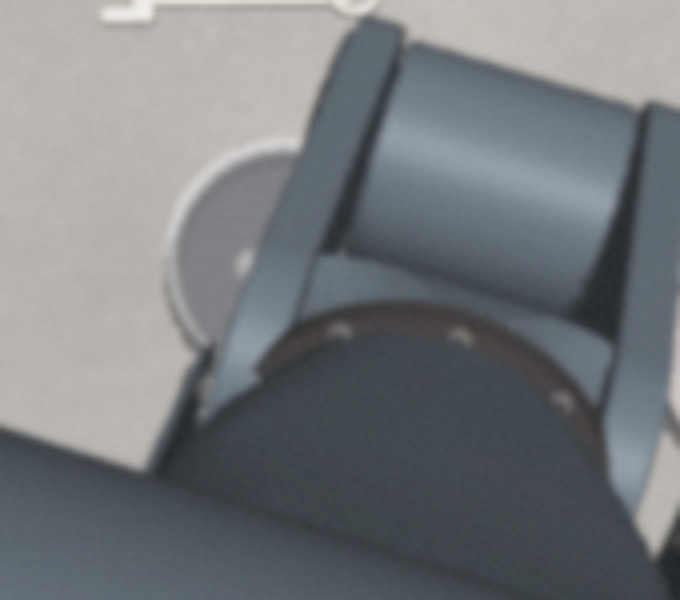

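```bash
python3 -m jog '0 0 0.02 0 0 0 0; 0 0 0.04 0 0 0 0; 0 0 0.05 0 0 0 0; 0 0 0.054 0 0 0 0; 0 0 0.057 0 0 0 0; 0 0 0.06 0 0 0 0'
python3 - <<'E'
from h import *
for c in ['scene']:
    im,d=capture(c);cv2.imwrite(f'pics/{c}2.png',cv2.resize(im[130:280,250:420,::-1],None,fx=4,fy=4))
E
```

```text
time_s: 3.3
position: [0.5206, -0.0517, 0.0683]
tcp_rot: [[0.791, -0.612, 0.001], [-0.612, -0.791, -0.001], [0.001, 0.0, -1.0]]
force: [-2.0, -1.4, 3.6]
opening: 0.009
```

View pics/scene2.png

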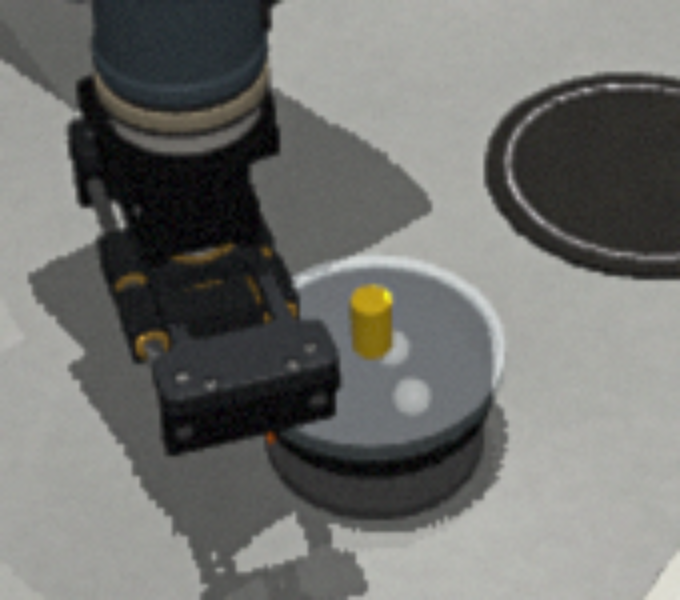

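```bash
python3 -m jog '0 0 0.002 0 0 0 0; 0 0 0.004 0 0 0 0; 0 0 0.006 0 0 0 0; 0 0 0.0075 0 0 0 0; 0 0 0.0075 0 0 0 0; 0 0 0.0075 0 0 0 0; 0 0 0.0075 0 0 0 0; 0 0 0.0075 0 0 0 0'
python3 - <<'E'
from h import *
for c in ['scene']:
    im,d=capture(c);cv2.imwrite(f'pics/{c}3.png',cv2.resize(im[130:280,250:420,::-1],None,fx=4,fy=4))
E
```

```text
time_s: 4.35
position: [0.5204, -0.051, 0.0601]
tcp_rot: [[0.79, -0.613, 0.0], [-0.613, -0.79, 0.0], [-0.0, -0.0, -1.0]]
force: [1.0, 0.1, 1.1]
opening: 0.007
```

View pics/scene3.png

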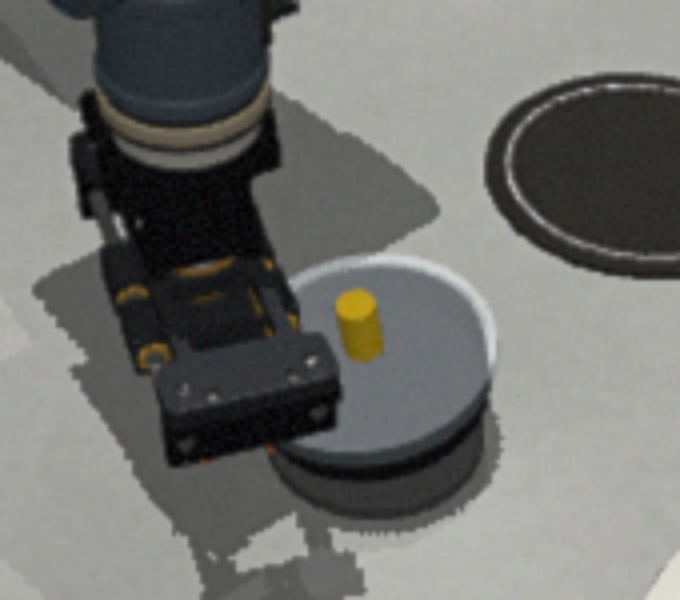

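The dish is tipped and the balls have rolled out of sight, behind the gripper. I'll back off and look again.

```bash
python3 -m jog '0 0 -0.02 0 0 0 0; 0 0.02 -0.06 0 0 0 0; 0 0.06 -0.1 0 0 0 0.2; 0 0.1 -0.12 0 0 0 0.5; 0 0.13 -0.12 0 0 0 0.5; 0 0.13 -0.12 0 0 0 0.5; 0 0.13 -0.12 0 0 0 0.5'
python3 - <<'E'
from h import *
for c in ['scene','top']:
    im,d=capture(c);cv2.imwrite(f'pics/{c}4.png',cv2.resize(im[140:270,260:400,::-1],None,fx=4,fy=4,interpolation=2))
    np.save(f'{c}d.npy',d);cv2.imwrite(f'pics/{c}4f.png',im[:,:,::-1])
    for l in ['lid_knob','ball_a_center','pick_edge']:
        for r in spot_in(l,c)[:3]: print(c,l,r['score'],np.round(r['centre'],4))
E
```

```text
time_s: 5.28
position: [0.4408, -0.1534, 0.18]
tcp_rot: [[0.79, -0.613, -0.0], [-0.613, -0.79, 0.001], [-0.001, -0.0, -1.0]]
force: [0.3, 1.0, 0.4]
opening: 0.462
scene lid_knob 0.92 [0.5766 0.003  0.0681]
scene lid_knob 0.4 [ 0.5444 -0.0415  0.0406]
scene pick_edge 0.63 [ 0.5429 -0.0415  0.0411]
top lid_knob 0.9 [0.5684 0.0064 0.0642]
top pick_edge 0.68 [ 0.5252 -0.0501  0.0438]
top pick_edge 0.49 [0.5699 0.0091 0.0659]
```

View pics/scene4.png

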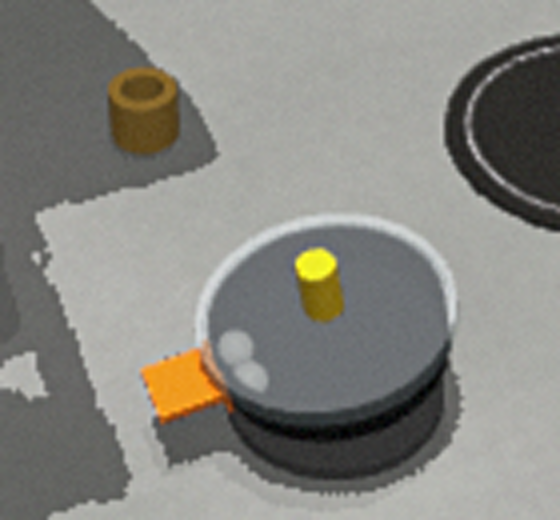

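View pics/top4.png

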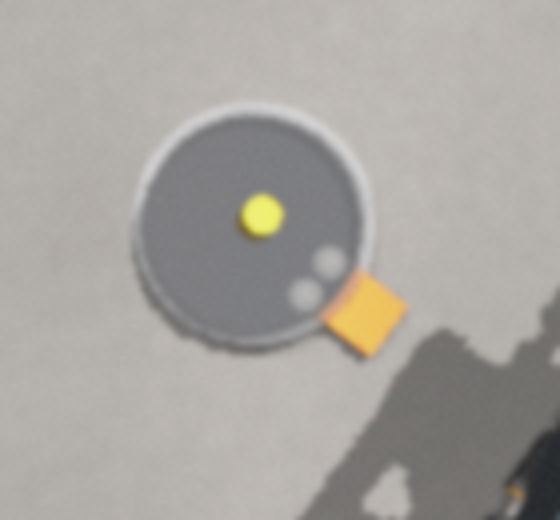

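Both views show the two balls side by side at the tab, at crop (240,362) in the scene view and (318,278) in the top view. The lid is still seated. Next I'll measure the lid plane and the knob.

Run:
```python
from h import *
for c in ['scene','top']:
    im=cv2.imread(f'pics/{c}4f.png');d=np.load(f'{c}d.npy');W=cloud(c,d)
    P=W.reshape(-1,3);rr=np.hypot(P[:,0]-.568,P[:,1]-.008)
    m=(rr<.045)&(rr>.018)&(P[:,2]>.045)&(P[:,2]<.085);Q=P[m]
    for k in range(4):
        c0=Q.mean(0);n=np.linalg.svd(Q-c0,full_matrices=False)[2][2];n*=np.sign(n[2]);e=(Q-c0)@n
        Q=Q[abs(e)<max(.003,2*e.std())] if k<3 else Q
    print(c,len(Q),n,np.degrees(np.arccos(n[2])),'dir',np.degrees(np.arctan2(n[1],n[0])),e.std())
    zl=lambda x,y:c0[2]-(n[0]*(x-c0[0])+n[1]*(y-c0[1]))/n[2]
    print('plane z at',zl(.5715,.014), 'resid',e.std())
    hsv=cv2.cvtColor(im,cv2.COLOR_BGR2HSV).astype(int)
    k=(hsv[...,0]>=22)&(hsv[...,0]<=35)&(hsv[...,1]>110)&(hsv[...,2]>205)
    k[:180]=0;k[225:]=0;k[:,:300]=0;k[:,360:]=0
    v,u=np.nonzero(k);print(len(v),'knobtop',onplane(c,u.mean(),v.mean(),.097),np.median(W[k],0))
```

```text
scene 1001 [-0.09377032 -0.12291752  0.98797693] 8.893678890234096 dir -127.33899273479032 0.001144412786445922
plane z at 0.06534176357993904 resid 0.001144412786445922
55 knobtop [0.56910087 0.00438234 0.097     ] [0.56840463 0.00466778 0.0961589 ]
top 1157 [-0.0922441  -0.1214131   0.98830657] 8.770666802156036 dir -127.22590019675197 0.001399625633264175
plane z at 0.06612732448780474 resid 0.001399625633264175
88 knobtop [ 0.55077654 -0.00524664  0.097     ] [0.56291848 0.00406152 0.09616049]
```

```bash
python3 -m jog '0 -0.04 0 2 0 0 0.5; 0.001 -0.08 0 4 0 0 0.5; 0.001 -0.12 0 6 0 0 0.5; 0.002 -0.16 0.01 8.8 0 0 0.5; 0.002 -0.18 0.025 8.8 0 0 0.5; 0.002 -0.195 0.041 8.8 0 0 0.5; 0.002 -0.195 0.041 8.8 0 0 0.5; 0.002 -0.195 0.041 8.8 0 0 0.5'
python3 - <<'E'
from h import *
s=read_state();R=np.array(s['tcp_rot']);print('to grasp',R.T@(np.array([.5667,.006,.0891])-s['position']),R[:,2])
for c in ['scene']:
    im,d=capture(c);cv2.imwrite(f'pics/{c}5.png',cv2.resize(im[120:270,250:420,::-1],None,fx=4,fy=4,interpolation=2))
E
```

```text
time_s: 6.68
position: [0.5614, -0.0015, 0.139]
tcp_rot: [[0.79, -0.606, 0.093], [-0.613, -0.781, 0.121], [-0.001, -0.152, -0.988]]
force: [-0.9, -0.0, -0.1]
opening: 0.502
to grasp [-0.00035785 -0.00144237  0.05066339] [ 0.09278268  0.12070735 -0.98834261]
```

View pics/scene5.png

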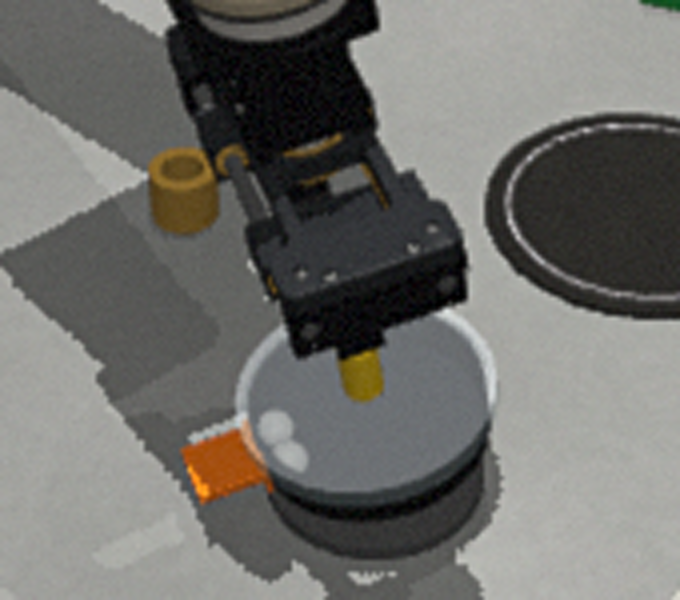

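```bash
python3 -m jog '0 -0.001 0.015 0 0 0 0.5; 0 -0.001 0.03 0 0 0 0.5; 0 -0.001 0.042 0 0 0 0.5; 0 -0.001 0.048 0 0 0 0.5; 0 -0.001 0.05 0 0 0 0.5; 0 -0.001 0.05 0 0 0 0.5; 0 -0.001 0.05 0 0 0 0.5'
python3 - <<'E'
from h import *
for c in ['scene']:
    im,d=capture(c);cv2.imwrite(f'pics/{c}6.png',cv2.resize(im[120:270,250:420,::-1],None,fx=4,fy=4,interpolation=2))
E
```

```text
time_s: 7.6
position: [0.5674, 0.0057, 0.0904]
tcp_rot: [[0.79, -0.605, 0.095], [-0.613, -0.781, 0.121], [0.001, -0.153, -0.988]]
force: [0.7, -0.3, -0.3]
opening: 0.502
```

View pics/scene6.png

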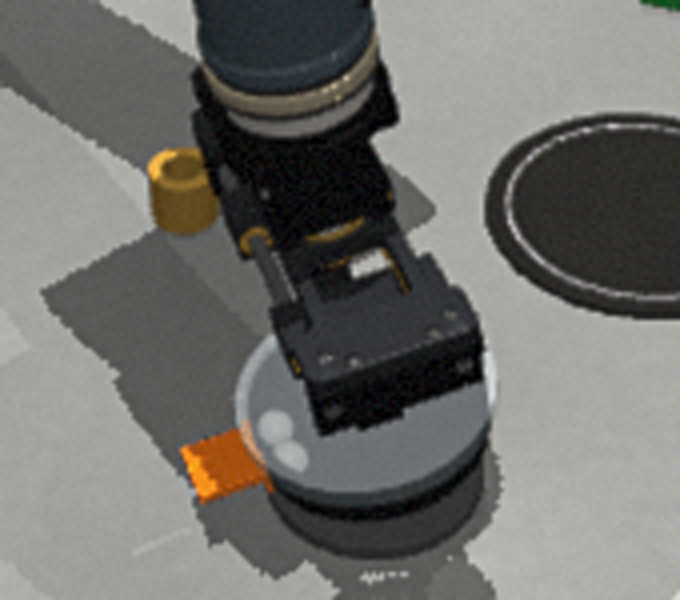

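```bash
python3 -m jog '0 0 0 0 0 0 0.35; 0 0 0 0 0 0 0.25; 0 0 0 0 0 0 0.1; 0 0 0 0 0 0 0; 0 0 0 0 0 0 0; 0 0 0 0 0 0 0'
python3 - <<'E'
from h import *
for c in ['scene']:
    im,d=capture(c);cv2.imwrite(f'pics/{c}7.png',cv2.resize(im[120:270,250:420,::-1],None,fx=4,fy=4,interpolation=2))
E
```

```text
time_s: 8.4
position: [0.5671, 0.0058, 0.09]
tcp_rot: [[0.79, -0.606, 0.094], [-0.613, -0.781, 0.121], [0.0, -0.153, -0.988]]
force: [1.1, 0.3, 0.9]
opening: 0.216
```

View pics/scene7.png

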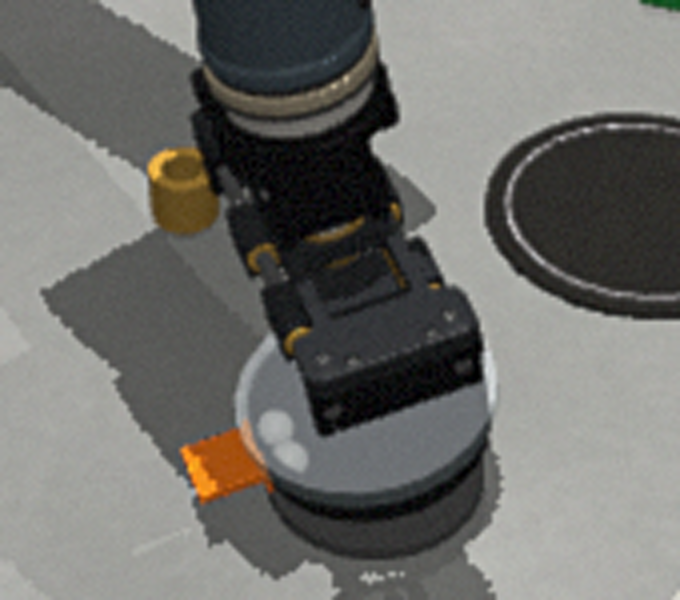

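```bash
python3 -m jog '0 0 -0.003 0 0 0 0; 0 0 -0.006 0 0 0 0; 0 0 -0.009 0 0 0 0; 0 0 -0.013 0 0 0 0; 0 0 -0.02 0 0 0 0; 0 0 -0.03 0 0 0 0; 0 0 -0.04 0 0 0 0; 0 0 -0.05 0 0 0 0'
python3 - <<'E'
from h import *
for c in ['scene']:
    im,d=capture(c);cv2.imwrite(f'pics/{c}8.png',cv2.resize(im[120:270,250:420,::-1],None,fx=4,fy=4,interpolation=2))
E
```

```text
time_s: 9.45
position: [0.5625, -0.0004, 0.1403]
tcp_rot: [[0.79, -0.605, 0.094], [-0.613, -0.781, 0.121], [0.0, -0.153, -0.988]]
force: [0.3, -0.6, -0.8]
opening: 0.217
```

View pics/scene8.png

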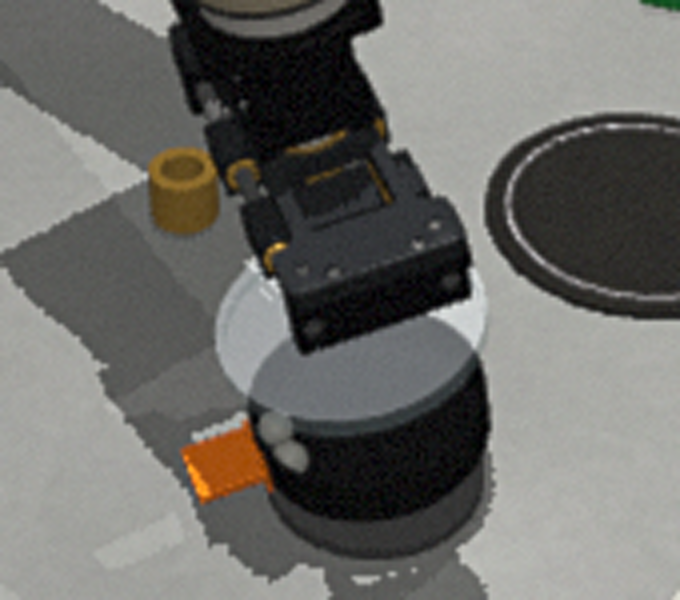

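Run:
```python
from h import *
for c,b in [('scene',(140,205,360,460)),('top',(145,245,155,255))]:
    im=cv2.imread(f'pics/{c}0.png');g=im.max(2)
    m=np.zeros((400,640),np.uint8);m[b[0]:b[1],b[2]:b[3]]=(g[b[0]:b[1],b[2]:b[3]]<75)
    cs=cv2.findContours(m,cv2.RETR_EXTERNAL,cv2.CHAIN_APPROX_NONE)[0];k=max(cs,key=cv2.contourArea)[:,0]
    P=np.array([onplane(c,u,v,.004)[:2]*1000 for u,v in k],np.float32)
    print(c,cv2.minEnclosingCircle(P),cv2.fitEllipse(P))
s=read_state();R=np.array(s['tcp_rot']);
for z in (.14,.06):print(R.T@(np.array([.588,.269,z])-s['position']))
```

```text
scene ((591.3138427734375, 266.2770080566406), 90.02457427978516) ((591.1586303710938, 266.1274719238281), (175.69308471679688, 176.7855682373047), 10.925724983215332)
top ((586.1636962890625, 269.90692138671875), 87.92044830322266) ((586.1395263671875, 270.0048828125), (173.1200408935547, 173.7275848388672), 122.95621490478516)
[-0.14558377 -0.22543025  0.03624153]
[-0.14578698 -0.21310819  0.11528661]
```

```bash
python3 -m jog '0 -0.005 -0.01 0 0 0 0; -0.02 -0.035 -0.005 -1 0 0 0; -0.045 -0.075 0.002 -3 0 0 0; -0.075 -0.115 0.01 -5 0 0 0; -0.1 -0.155 0.02 -7 0 0 0; -0.125 -0.195 0.03 -8.8 0 0 0; -0.14 -0.215 0.035 -8.8 0 0 0; -0.145 -0.224 0.036 -8.8 0 0 0';python3 -m jog '0 0 0 0 0 0 0; 0 0 0 0 0 0 0'
python3 - <<'E'
from h import *
s=read_state();R=np.array(s['tcp_rot']);print(R.T@(np.array([.5885,.268,.0397])-s['position']),R[:,2])
for c in ['scene']:
    im,d=capture(c);cv2.imwrite(f'pics/{c}9.png',cv2.resize(im[80:270,260:480,::-1],None,fx=3,fy=3,interpolation=2))
E
```

```text
time_s: 10.5
position: [0.5863, 0.2698, 0.1379]
tcp_rot: [[0.792, -0.611, -0.001], [-0.611, -0.792, -0.0], [-0.0, 0.001, -1.0]]
force: [0.6, -0.0, -1.7]
opening: 0.219
time_s: 10.75
position: [0.5869, 0.2666, 0.1382]
tcp_rot: [[0.79, -0.614, -0.0], [-0.614, -0.79, -0.001], [0.0, 0.001, -1.0]]
force: [-0.4, -0.0, -0.3]
opening: 0.215
[ 0.00040567 -0.00220992  0.09851784] [-3.79600615e-04 -5.52711486e-04 -9.99999775e-01]
```

View pics/scene9.png

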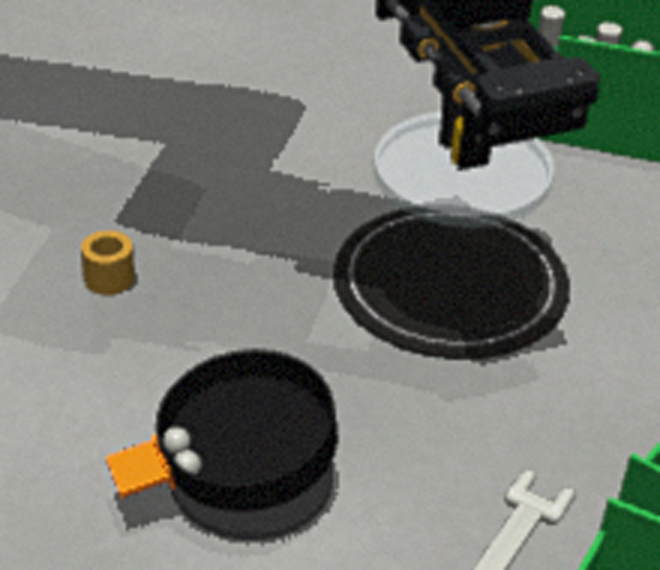

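Lid held level above the mat (crop 465,165), and the balls are still at the tab (crop 180,450). Lowering now.

```bash
python3 -m jog '0 -0.001 0.02 0 0 0 0; 0 -0.001 0.04 0 0 0 0; 0 -0.001 0.06 0 0 0 0; 0 -0.001 0.075 0 0 0 0; 0 -0.001 0.085 0 0 0 0; 0 -0.001 0.091 0 0 0 0; 0 -0.001 0.093 0 0 0 0; 0 -0.001 0.093 0 0 0 0';python3 -m jog '0 0 0.0015 0 0 0 0; 0 0 0.003 0 0 0 0; 0 0 0.003 0 0 0 0'
```

```text
time_s: 11.8
position: [0.5878, 0.2688, 0.0455]
tcp_rot: [[0.79, -0.613, 0.001], [-0.613, -0.79, 0.0], [0.001, -0.001, -1.0]]
force: [-0.3, -0.6, -0.3]
opening: 0.218
time_s: 12.18
position: [0.5874, 0.2687, 0.0421]
tcp_rot: [[0.79, -0.613, 0.0], [-0.613, -0.79, 0.0], [0.0, -0.0, -1.0]]
force: [-0.6, -0.8, -1.1]
opening: 0.221
```

```bash
python3 -m jog '0 0 0.001 0 0 0 0; 0 0 0.001 0 0 0 0';python3 -m jog '0 0 0.001 0 0 0 0; 0 0 0.001 0 0 0 0';python3 -m jog '0 0 0.001 0 0 0 0; 0 0 0.001 0 0 0 0'
```

```text
time_s: 12.42
position: [0.5874, 0.2687, 0.041]
tcp_rot: [[0.79, -0.613, -0.0], [-0.613, -0.79, -0.0], [-0.0, 0.0, -1.0]]
force: [0.3, -0.5, -0.6]
opening: 0.221
time_s: 12.68
position: [0.5875, 0.2687, 0.04]
tcp_rot: [[0.79, -0.613, 0.0], [-0.613, -0.79, 0.0], [0.0, -0.0, -1.0]]
force: [1.1, -0.0, -1.5]
opening: 0.22
time_s: 12.92
position: [0.5875, 0.2687, 0.04]
tcp_rot: [[0.79, -0.613, 0.0], [-0.613, -0.79, 0.0], [0.0, -0.0, -1.0]]
force: [-1.8, 0.2, 5.5]
opening: 0.222
```

The lid made contact at the predicted height, with a 5.5 N reaction. Releasing.

```bash
python3 -m jog '0 0 0 0 0 0 0.3; 0 0 0 0 0 0 0.5; 0 0 0 0 0 0 0.5; 0 0 0 0 0 0 0.5'; python3 -m jog '0 0 -0.01 0 0 0 0.5; 0 0 -0.025 0 0 0 0.5; 0 0 -0.05 0 0 0 0.5; 0 0 -0.09 0 0 0 0.5; 0 0.03 -0.13 0 0 0 0.5; 0 0.08 -0.15 0 0 0 0.5; 0 0.12 -0.15 0 0 0 0.5; 0 0.15 -0.15 0 0 0 0.5'
python3 - <<'E'
from h import *
for c in ['scene','top']:
    im,d=capture(c);cv2.imwrite(f'pics/{c}10.png',im[:,:,::-1])
    for l in ['lid_knob','ball_a_center','pick_edge','mat_center']:
        for r in spot_in(l,c)[:2]: print(c,l,r['score'],np.round(r['centre'],4))
E
```

```text
time_s: 13.42
position: [0.5874, 0.2687, 0.0388]
tcp_rot: [[0.79, -0.613, -0.0], [-0.613, -0.79, -0.0], [-0.0, 0.0, -1.0]]
force: [0.1, 0.4, 0.2]
opening: 0.478
time_s: 14.42
position: [0.4947, 0.1491, 0.1909]
tcp_rot: [[0.79, -0.613, 0.002], [-0.613, -0.79, 0.0], [0.002, -0.002, -1.0]]
force: [-0.8, -1.0, -0.8]
opening: 0.497
scene lid_knob 0.62 [0.5944 0.2617 0.0217]
scene pick_edge 0.58 [0.569  0.0147 0.046 ]
scene mat_center 0.71 [6.051e-01 2.440e-01 2.000e-04]
top ball_a_center 0.51 [ 0.5482 -0.026   0.0459]
top pick_edge 0.93 [0.5703 0.0091 0.0415]
top mat_center 0.75 [0.5183 0.3031 0.0058]
```

View pics/scene10.png

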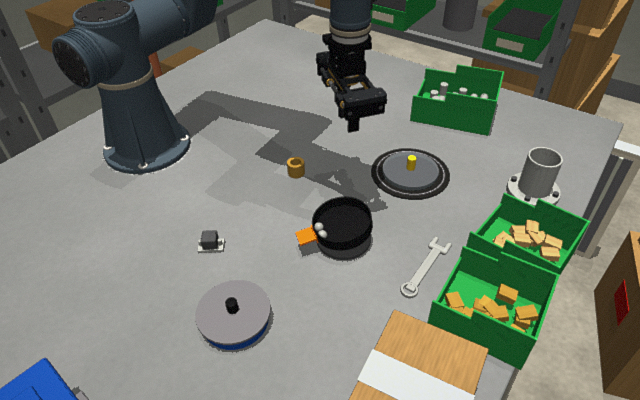

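View pics/top10.png

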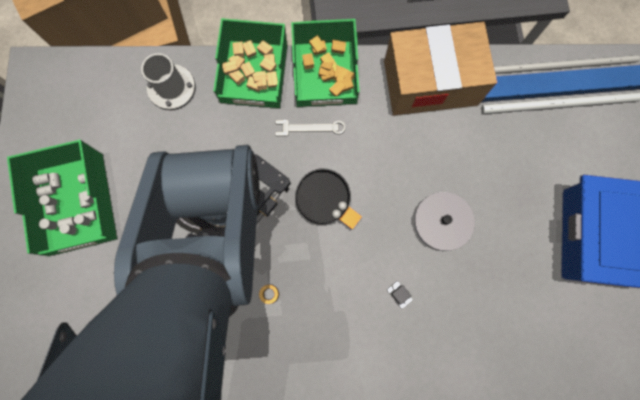

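The scene view shows the lid flat and centred on the mat, with the knob at (412,161), and the balls at the tab at (319,229). One numeric check, then I hand in.

```bash
python3 -m jog '0 0 0 0 0 0 0.5; 0 0 0 0 0 0 0.5'
python3 - <<'E'
from h import *
im,d=capture('scene');W=cloud('scene',d).reshape(-1,3)
rr=np.hypot(W[:,0]-.5885,W[:,1]-.268);Q=W[(rr<.05)&(rr>.02)&(W[:,2]<.025)&(W[:,2]>.005)]
c0=Q.mean(0);n=np.linalg.svd(Q-c0,full_matrices=False)[2][2];print('lid tilt',np.degrees(np.arccos(abs(n[2]))),'z',c0[2])
K=W[(rr<.04)&(W[:,2]>.036)&(W[:,2]<.06)];print('knob',K.mean(0),K[:,2].max())
print(read_state()['qvel'])
print(hand_in())
E
```

```text
time_s: 15.18
position: [0.4956, 0.1503, 0.1889]
tcp_rot: [[0.79, -0.612, -0.0], [-0.612, -0.79, 0.0], [-0.0, 0.0, -1.0]]
force: [0.3, 0.5, -0.4]
opening: 0.5
lid tilt 0.2036976123903624 z 0.014330204122593422
knob [0.59021814 0.26552586 0.04378466] 0.04933439827665678
[-0.19516273 -0.10729921  0.11222085  0.0368486  -0.02628982  0.05607071]
the job is handed in; nothing more can be done
None
```

I carried out the job and handed it in at about 15 s of the 54 s allowed. No verdict is reported, so the result rests on my own checks.

**What I did:**
- With closed fingers I pressed the orange tab down until the dish stood tipped about 8.8° by depth fit. Both balls rolled to the tab, and the lid stayed seated.
- I then gripped the yellow knob at the same tilt and lifted the lid off along its own axis.
- I levelled the lid, lowered it onto the mat until it touched (about 5.5 N), let go and backed away.

**Last checks:**
- **Lid:** its tilt measured 0.2° and its top face was at 14 mm, close to the 15 mm expected for lying flat. The knob showed at (0.590, 0.266), about 3 mm from my estimate of the mat centre.
- **Balls:** both cameras show them together at the tab in the still-tipped dish. I judged this from the pictures and did not measure their distance to the tab point.
- **Robot:** the gripper was open and clear of everything.

**Disagreements:**
- The two cameras differed by about 4–6 mm in position, so I used averages.
- In the final pictures the networks placed the mat centre and the tab point several centimetres off. The arm and the lid hid parts of the mat, so I did not use those readings.
- The networks found only one ball, and only in the top view, although both are visible in the pictures.

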